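Empty the milling crock and show it to the camera

ROBOT

A 6-joint arm with a two-finger parallel gripper is mounted at the origin on the work surface. World frame = base frame: x ahead of the robot, y to its left, z up, the work surface at z = 0. Lengths are in m, angles in rad, forces in N, time in s.
With the tool pointing down it reaches from about 0.225 to 0.875 m from the base axis. Payload 3.4 kg.
Tool frame: the origin (TCP) lies at the very end of the fingers, on their centre line; the grasp point (between the pads) lies 19 mm behind it (grip_depth is the distance from the TCP to the grasp point, in m); x points along the fingers, z is the direction in which the jaws open and shut, and the axes are right-handed (so a half turn about x gives the same grasp; the last joint's range is limited). The gripper opens to 85 mm and grips with 20 to 120 N. Pads are 22 mm wide; open, the fingers measure 114 mm over their backs; the gripper's body (76 mm by 85 mm) begins 54 mm behind the grasp point. The pads swing forward as they close: fully open they stand 13 mm farther back than shut.
Start: joints at [1.064, 0.276, 1.505, -0, 1.361, -0.121], TCP at [0.216, 0.533, 0.231] pointing down, gripper open.
Joint ranges: [-2.89, 2.89], [-0.75, 2.08], [0.22, 2.7], [-1.18, 4.32], [0.11, 2.71], [-2.7, 2.7]. Speed limits (rad/s): [2.57, 2.57, 3.14, 3.14, 3.14, 3.14].

INTERFACE

Orientations are given as a unit quaternion [w, x, y, z].
In Python, from rig import get_state, get_image, sign_off, grip_depth gives the robot as it stands. The module is installed in compiled form; this text tells all that it offers.
- The arm moves only by the tool arm_command, never from a script. Its argument "series" is a list of rows, each an object with "dp": the shift along the tool's x, y, z scaled (see below), a list of three; "angular": the turn, a rotation vector about the tool's x, y, z scaled (see below), a list of three; "gripper": the finger opening in mm, from 0 to 85.4. A call has exactly 8 rows; each row shifts and turns the pose as measured when the row begins, along the tool's axes as they then stand; what a row does not reach is not made up. The controller multiplies each number of a shift by 0.12 m and each number of a turn by 90 degrees. A row lasts 1/8 s, in which the tool goes at most 62.5 mm and 10.7 degrees, less where a joint would pass 70% of its speed; a pose out of reach is approached as far as the arm can. A call with a number of a shift or a turn outside -1 to 1 is refused whole. A call with a gripper value outside its range is refused whole. The fingers move at their own pace and stop on an object; "grip_force" is the grip in N (left out, the last holds). Time passes only in rows, so rows that do not move let the fingers close, or fill a call up. It gives the time, the measured TCP pose, the force and the opening at its end, in the units of the state.
- get_state(): the state, without advancing time (a new reading comes with each control period).
- get_image(name): name is "scene" or "top" or "wrist"; returns a dict with "image" (420x560x3 uint8, blue, green, red), "depth" (420x560 float32, m along the optical axis (not along the pixel's ray), 0 where there is no reading), "mtx" (3x3 intrinsics, pixels), "view" (4x4, takes a point from world to camera coordinates); the wrist camera has in their place "mount" (4x4, takes a point from camera to tool coordinates, whose origin is the TCP and whose axes are the tool frame's). Camera axes: x right, y up, looking along -z (the intrinsics and any distortion apply to the point x, -y, -z); pixel columns grow to the right and rows downward; lengths in m; the calibration is good to about 2 mm. A picture is of the moment at which its call begins: read the wrist's pose just before it.
- sign_off(): hands the job in, once; it reports no verdict.
The state is a dict: "clock": time; "qpos": joint angles; "qd": joint speeds; "effort": joint torques, N m; "position": TCP position; "ee_rot": TCP orientation; "contact_force": force on the tool from outside, world axes, zero at the start; "moment": the same for the moment, N m; "width": finger opening in m.
Only numpy, scipy, OpenCV 4.12 (cv2) and the standard library are available. Lean on these libraries where they do the work, as an engineer would, in place of code of your own. Each camera call takes 0.05 s, during which the arm holds its last target. There are 200 camera calls.

TASK

Pick up the handled clay crock with the four grinding balls still in it, tip all four balls out into the grey tray, then turn the crock upright again and show it to the inspection camera: hold it still in the air, level, over the round platform, with the middle of its wall at the height of the lens and its centre 16 cm straight in front of the lens, handle pointing straight away from the camera. Finish while still holding it there, with nothing else carrying it; do not bump the camera out of place or disturb the mug, the small bowl and the brush.

Things in the scene. Friction and masses are not known exactly. Their poses are not given: they have to be found in the camera images.
- crock: Open round crock of bare fired clay, about 240 g, 70 mm high, outer diameter 60 mm at the foot, 116 mm at the rim (straight flared wall, 6 mm thick). Origin: centre of the underside; z up through the mouth. A straight level bar handle with flat sides runs along its -x to 128 mm from the axis, 16 mm wide, 20 mm tall (z 42 to 62 mm). Four balls in it roll out once it is tipped some 80 degrees or more.
- crock_handle (a point): Grip point in the middle of the crock's handle: at (-90, 0, 52) mm in the crock's frame.
- crock_mid (a point): Point on the crock's axis at half its height: (0, 0, 35) mm in the crock's frame.
- ball0_center (a point): Centre of a lower of the four white ceramic grinding balls in the crock, 25 mm in diameter, 16 g.
- ball1_center (a point): Centre of a lower of the four white ceramic grinding balls in the crock, 25 mm in diameter, 16 g.
- ball2_center (a point): Centre of a lower of the four white ceramic grinding balls in the crock, 25 mm in diameter, 16 g.
- ball3_center (a point): Centre of the upper of the four white ceramic grinding balls in the crock, 25 mm in diameter, 16 g.
- tray: Square open tray of grey plastic, fixed to the table, 210 x 210 mm outside, 60 mm high, walls and floor 5 mm thick. Origin: centre of its underside; x and y along its sides.
- camera_stand: Fixed camera stand: aluminium post 20 mm square, 280 mm high, its axis 18 mm behind (+x of) the origin. Its flat base, 100 mm wide, 8 mm thick, runs to 260 mm in front (-x) and carries a dark round platform (diameter 100 mm, top 18 mm above the table) centred 200 mm in front. Origin: on the table under the camera; -x is the way the camera looks (towards the robot).
- lens (a point): Centre of the front glass of the black camera (housing 50 x 56 x 44 mm, lens 36 mm across) clamped on the post; it looks level along the stand's -x. Its height, 175 to 235 mm, differs from time to time.
- show_point (a point): Point in the air 160 mm straight in front of the lens at lens height, above the platform; same axes as the stand. The middle of the crock (crock_mid) belongs here, with the handle pointing along -x of this frame.
- mug: Bystander: pale fired mug, 85 mm high, 76 mm across, handle along its +y. Origin: centre of its underside.
- small_bowl: Bystander: fired clay bowl, 45 mm high, 100 mm across. Origin: centre of its underside.
- brush: Bystander: brush lying on the table along its x axis. Origin: under its middle.
Mind the look-alikes: they are no part of the job. Leave any red look-alike of the crock alone.

How it is judged:
By the outcome, as a careful person would: the job done as asked, in the order asked, and still so for the second after the job is handed in, while the arm keeps its last pose, push and grip.
It also fails if it takes over 51 s, if anything falls off the work surface, if the arm or the gripper's body presses on something with over 40 N, if the wrist force passes 120 N, or if a joint passes its speed limit or range.

## Working session

There is one attempt and no reset: what is moved stays moved. The work goes in short steps, Python scripts to look and compute and a tool call to move; the robot and the scene stay as the last step left them, time stands still between calls to the robot, and variables do not carry over. Pictures are saved under pics/ and viewed, about 8 in all and at most 12, crops included, and the job is handed in when it is done.

Besides the shell and the picture viewer there is one more tool, called after "Request:" as name(argument=value, ...), one argument or row to a line, values as JSON. arm_command: Moves the arm, as the interface text tells. Its arguments: {"type":"object","properties":{"series":{"type":"array","items":{"type":"object","properties":{"dp":{"type":"array","items":{"type":"number"}},"angular":{"type":"array","items":{"type":"number"}},"gripper":{"type":"number"}}}},"grip_force":{"type":"number"}},"required":["series"]}

```bash
mkdir -p pics; cat > h.py <<'E'
import numpy as np, cv2
from rig import get_state, get_image, sign_off, grip_depth
from scipy.spatial.transform import Rotation as R
def rot(s): q=s["ee_rot"]; return R.from_quat([q[1],q[2],q[3],q[0]])
def grab(n):
    s=get_state(); d=get_image(n)
    if n=="wrist":
        T=np.eye(4);T[:3,:3]=rot(s).as_matrix();T[:3,3]=s["position"]; d["c2w"]=T@d["mount"]
    else: d["c2w"]=np.linalg.inv(d["view"])
    np.savez(f"{n}.npz",**{k:d[k] for k in("image","depth","mtx","c2w")}); return d
def load(n): return dict(np.load(f"{n}.npz"))
def cloud(d):
    h,w=d["depth"].shape; v,u=np.mgrid[:h,:w]; z=d["depth"]; K=d["mtx"]
    P=np.stack([(u-K[0,2])/K[0,0]*z,-(v-K[1,2])/K[1,1]*z,-z,np.ones_like(z)],-1)
    P=(P@d["c2w"].T)[...,:3]; P[z==0]=np.nan; return P
E
python3 - <<'E'
from h import *
for n in("scene","top"):
    d=grab(n); cv2.imwrite(f"pics/{n}0.png",d["image"])
print(get_state(),grip_depth)
E
```

```text
{'clock': 0.1, 'qpos': array([ 1.06398964e+00,  2.76564427e-01,  1.50601660e+00, -8.21324333e-06,
        1.36068624e+00, -1.20997752e-01]), 'qd': array([-9.02374387e-04, -6.68323964e-04, -4.02673455e-03, -9.04941651e-05,
       -2.25700961e-06, -1.18128454e-03]), 'effort': array([ 5.13583982e-04, -4.17701519e+01, -2.46401989e+01, -1.93897758e-04,
        5.83069981e-03,  9.03137106e-06]), 'position': array([0.21615537, 0.53231967, 0.23050356]), 'ee_rot': array([ 0.58605421, -0.39514245,  0.58710656,  0.39459954]), 'contact_force': array([1.23195095, 0.04151003, 0.02066554]), 'moment': array([-0.01698415,  0.01575236,  0.02520386]), 'width': 0.08539846939151097} 0.0187
```

View pics/top0.png

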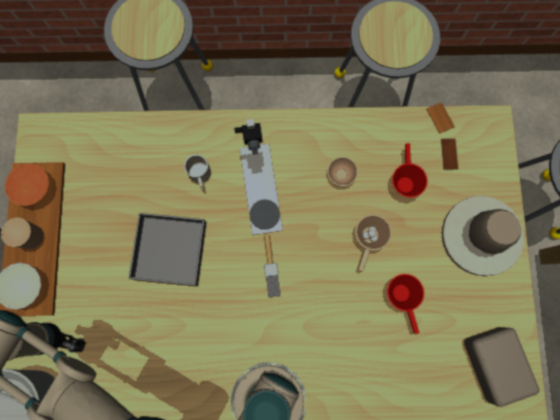

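View pics/scene0.png

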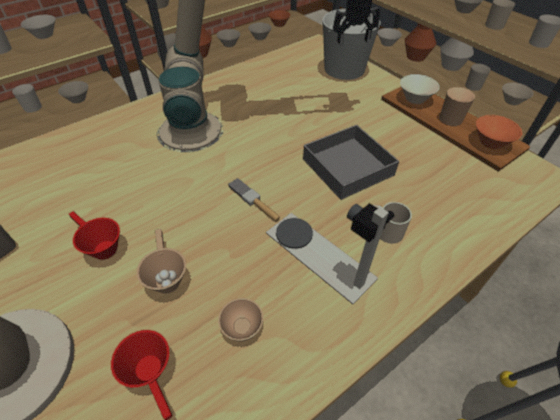

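Top view: the clay crock with white balls is at (371,233), its handle running to (364,265). The red look-alikes are at (410,180) and (406,292), and the small bowl, which has no handle, is at (342,172). I choose the clay one with balls. The tray is at (168,250), the camera at (252,133), the platform at (264,214), the mug at (198,170) and the brush at (270,270). Next is a close crop and the measurements.

```bash
python3 - <<'E'
from h import *
d=load("top"); P=cloud(d); im=d["image"]
a=cv2.resize(im[190:290,320:440],None,fx=3.3,fy=3.3,interpolation=cv2.INTER_CUBIC)
b=cv2.resize(im[110:240,210:330],None,fx=3.3,fy=3.3,interpolation=cv2.INTER_CUBIC)
c=np.zeros((430,800,3),np.uint8); c[:a.shape[0],:396]=a; c[:b.shape[0],400:796]=b
cv2.imwrite("pics/crop1.png",c)
def reg(u0,u1,v0,v1,z0,z1):
    q=P[v0:v1,u0:u1].reshape(-1,3); return q[(q[:,2]>z0)&(q[:,2]<z1)]
def rep(n,q): print(n,len(q),q.min(0).round(3),q.max(0).round(3),q.mean(0).round(3))
q=reg(345,395,212,280,.015,.09); rep("crock",q)
r=reg(345,395,212,280,.062,.08); rep("rim",r); print(cv2.minEnclosingCircle(r[:,:2].astype(np.float32)))
hd=reg(345,375,250,280,.05,.07);rep("handle",hd)
t=reg(125,215,205,295,.05,.07); print("tray",cv2.minAreaRect(t[:,:2].astype(np.float32)))
p=reg(245,285,195,235,.013,.024);rep("plat",p);print(cv2.minEnclosingCircle(p[:,:2].astype(np.float32)))
b_=reg(235,290,110,240,.004,.013);print("base",cv2.minAreaRect(b_[:,:2].astype(np.float32)))
print("post",)
for z in (.12,.15,.18,.2,.22,.24,.26): 
    k=reg(230,275,110,185,z,z+.02)
    if len(k): rep(z,k)
s=load("scene");Q=cloud(s)[195:260,340:395].reshape(-1,3)
print("scene cam")
for z in (.1,.14,.16,.18,.2,.22,.24,.26):
    k=Q[(Q[:,2]>z)&(Q[:,2]<z+.02)]
    if len(k): rep(z,k)
for n,a_ in(("mug",(180,218,150,195)),("bowl",(322,362,152,192)),("brush",(255,290,235,300)),("red1",(390,435,140,205)),("red2",(385,430,270,335))):
    rep(n,reg(*a_,.012,.12))
E
```

```text
crock 1054 [ 0.36  -0.395  0.015] [ 0.562 -0.283  0.08 ] [ 0.5   -0.34   0.051]
rim 387 [ 0.36  -0.395  0.062] [ 0.562 -0.283  0.079] [ 0.49  -0.336  0.069]
((0.4614865183830261, -0.3577679991722107), 0.10722717642784119)
handle 124 [ 0.387 -0.324  0.051] [ 0.453 -0.287  0.07 ] [ 0.42  -0.305  0.062]
tray ((0.4690421223640442, 0.31034862995147705), (0.21253716945648193, 0.2101805955171585), 83.22212219238281)
plat 665 [ 0.519 -0.05   0.013] [0.647 0.057 0.024] [0.582 0.003 0.019]
((0.5874072313308716, 0.0036310702562332153), 0.07993078231811523)
base ((0.723659873008728, 0.012005671858787537), (0.18529365956783295, 0.4473596215248108), 88.98836517333984)
post
0.2 2 [0.735 0.002 0.217] [0.759 0.026 0.219] [0.747 0.014 0.218]
0.22 54 [0.732 0.002 0.223] [0.8   0.084 0.24 ] [0.755 0.038 0.234]
0.24 391 [0.731 0.001 0.24 ] [0.806 0.083 0.26 ] [0.769 0.033 0.252]
0.26 67 [0.75  0.006 0.26 ] [0.81  0.055 0.28 ] [0.786 0.03  0.269]
scene cam
0.1 2 [0.791 0.023 0.119] [0.807 0.044 0.119] [0.799 0.033 0.119]
0.14 65 [0.791 0.022 0.14 ] [0.811 0.044 0.16 ] [0.803 0.027 0.15 ]
0.16 70 [0.791 0.022 0.16 ] [0.811 0.044 0.18 ] [0.803 0.027 0.17 ]
0.18 60 [0.791 0.021 0.18 ] [0.81  0.044 0.2  ] [0.805 0.028 0.188]
0.2 98 [ 0.761 -0.     0.2  ] [0.811 0.058 0.22 ] [0.797 0.017 0.213]
0.22 278 [0.74 0.   0.22] [0.81  0.084 0.24 ] [0.788 0.021 0.231]
0.24 642 [ 0.737 -0.001  0.24 ] [0.811 0.082 0.26 ] [0.778 0.023 0.251]
0.26 171 [0.787 0.021 0.26 ] [0.811 0.045 0.28 ] [0.801 0.031 0.274]
mug 429 [0.657 0.181 0.012] [0.788 0.261 0.095] [0.724 0.218 0.057]
bowl 530 [ 0.664 -0.31   0.012] [ 0.78  -0.189  0.057] [ 0.721 -0.258  0.03 ]
brush 577 [ 0.314 -0.048  0.012] [0.512 0.033 0.031] [ 0.397 -0.016  0.019]
red1 895 [ 0.618 -0.521  0.012] [ 0.812 -0.408  0.082] [ 0.694 -0.473  0.051]
red2 1040 [ 0.195 -0.507  0.012] [ 0.382 -0.371  0.081] [ 0.308 -0.438  0.051]
```

View pics/crop1.png

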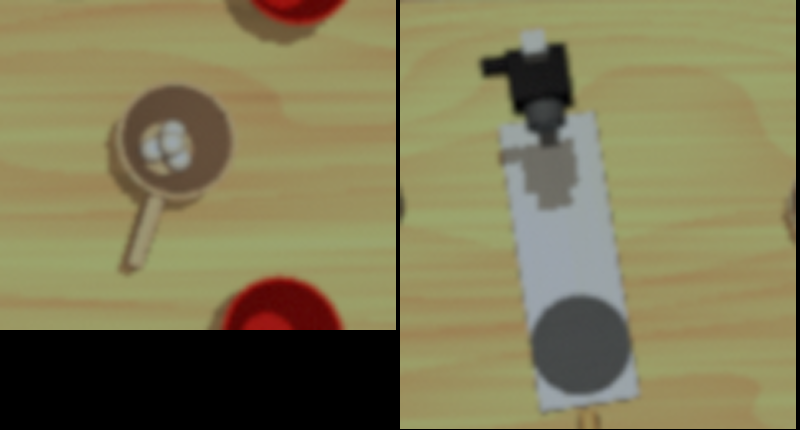

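The crop confirms the choice: four white balls in the clay crock, centre at crop (175,140), handle running down-left to (133,265). On the right, the platform centre is at (581,345) and the lens barrel points down-image. Next I'll get precise frames.

```bash
python3 - <<'E'
from h import *
from scipy.optimize import least_squares
d=load("top"); P=cloud(d); K=d["mtx"];T=d["c2w"]
def px(u,v,z):
    r=T[:3,:3]@np.array([(u-K[0,2])/K[0,0],-(v-K[1,2])/K[1,1],-1]); return T[:3,3]+r*(z-T[2,3])/r[2]
A=lambda x,y:(320+x/3.3-.35,190+y/3.3-.35)
B=lambda x,y:(210+(x-400)/3.3-.35,110+y/3.3-.35)
print("rim c",px(*A(175,140),.07),"handle tip",px(*A(133,267),.062),"root",px(*A(155,200),.062))
q=P[212:280,345:395].reshape(-1,3)
r=q[(q[:,2]>.066)&(q[:,2]<.08)&(q[:,0]>.45)]
f=least_squares(lambda c:np.hypot(r[:,0]-c[0],r[:,1]-c[1])-.055,[.504,-.339],loss="soft_l1",f_scale=.003).x
print("rimfit",f)
h=q[(q[:,2]>.05)&(q[:,0]<.445)]; m=h[:,:2].mean(0); v=m-f; print("hdir",np.degrees(np.arctan2(v[1],v[0])),np.linalg.norm(v), "pca",np.linalg.svd(h[:,:2]-m)[2][0])
pl=px(*B(581,345),.018);n=px(*B(591,402.5),.008);fa=px(*B(548,120),.008)
print("plat",pl,"near",n,"far",fa,"dir deg",np.degrees(np.arctan2(*(fa-n)[1::-1])))
print("lens tip px",[ (px(*B(545,135),z)) for z in(.19,.21,.23)])
for (u,v) in((252,140),(253,143),(254,146),(254,148),(253,150),(250,130),(252,128),(254,134)): print(u,v,P[v,u].round(3))
s=load("scene");print("cam z edges");Q=cloud(s)
k=Q[200:245,345:392].reshape(-1,3);k=k[(k[:,2]>.19)&(k[:,0]<.79)]
print(np.percentile(k,[0,2,10,50,90,98,100],axis=0).round(3))
st=get_state();print(rot(st).as_matrix().round(3))
E
```

```text
rim c [ 0.50770963 -0.33689744  0.07      ] handle tip [ 0.38901878 -0.29233299  0.062     ] root [ 0.45181001 -0.31630176  0.062     ]
rimfit [ 0.50758445 -0.33836641]
hdir 162.35911301963492 0.09963810409627105 pca [0.6426723  0.76614119]
plat [0.58056312 0.00318952 0.018     ] near [ 0.52448148 -0.00576352  0.008     ] far [0.81738498 0.03465616 0.008     ] dir deg 7.856998551772046
lens tip px [array([0.74251022, 0.02880176, 0.19      ]), array([0.73603887, 0.02780927, 0.21      ]), array([0.72956753, 0.02681678, 0.23      ])]
252 140 [0.753 0.03  0.255]
253 143 [0.745 0.027 0.253]
254 146 [0.735 0.024 0.254]
254 148 [0.734 0.025 0.241]
253 150 [0.732 0.029 0.227]
250 130 [0.783 0.035 0.257]
252 128 [0.787 0.029 0.261]
254 134 [0.77  0.024 0.258]
cam z edges
[[ 0.737 -0.001  0.211]
 [ 0.74   0.001  0.215]
 [ 0.746  0.002  0.226]
 [ 0.769  0.015  0.25 ]
 [ 0.786  0.042  0.254]
 [ 0.789  0.053  0.256]
 [ 0.79   0.084  0.28 ]]
[[-0.001 -0.926  0.376]
 [-0.001  0.376  0.926]
 [-1.     0.    -0.002]]
```

```bash
cat >> h.py <<'E'
from scipy.linalg import logm,expm
def pose(p,Rm): T=np.eye(4);T[:3,:3]=Rm;T[:3,3]=p;return T
def cur(): s=get_state();return pose(s["position"],rot(s).as_matrix())
def toolR(yaw,t,roll=0,spin=0):
    """tool pitched t below level toward yaw (deg), then rolled by roll about the level handle axis"""
    y=np.radians(yaw);t=np.radians(t);u=np.array([np.cos(y),np.sin(y),0])
    x=np.cos(t)*u-np.sin(t)*np.array([0,0,1]);z=np.array([-np.sin(y),np.cos(y),0])
    return R.from_rotvec(np.radians(roll)*u).as_matrix()@np.stack([x,np.cross(z,x),z],1)
def rows(T0,T1,n):
    """constant tool twist -> identical rows; prints dp and angular in command units"""
    S=expm(logm(np.linalg.inv(T0)@T1).real/n)
    w=R.from_matrix(S[:3,:3]).as_rotvec()
    print(n,"rows dp",(S[:3,3]/.12).round(3).tolist(),"ang",(w/(np.pi/2)).round(3).tolist(),"| mm/row",np.linalg.norm(S[:3,3]*1e3).round(1),"deg/row",np.degrees(np.linalg.norm(w)).round(1))
    T=T0.copy();m=[]
    for i in range(n): T=T@S;m.append(T[:3,3].round(2).tolist())
    print(m)
def log():
    s=get_state(); open("log.txt","a").write(repr((s["qpos"].tolist(),cur().ravel().tolist()))+"\n")
    print("t",s["clock"],"q",s["qpos"].round(2),"p",s["position"].round(4),"w",s["width"],"F",s["contact_force"].round(1))
C=np.array([.5075,-.338]);CY=-19.
def graspT(t,back=0,c=C,yaw=CY):
    Rm=toolR(yaw,t);y=np.radians(yaw);g=np.array([*(c-.09*np.array([np.cos(y),np.sin(y)])),.052])
    return pose(g+(.0187-back)*Rm[:,0],Rm)
E
python3 - <<'E'
from h import *
log(); T=graspT(40,.13);print(T.round(3)); rows(cur(),T,15);
M=cur();M[:3,3]=[.4,.1,.26];M[:3,:3]=toolR(20,60); rows(cur(),M,8); rows(M,T,8)
E
```

```text
t 0.1 q [ 1.06  0.28  1.51 -0.    1.36 -0.12] p [0.2162 0.5323 0.2305] w 0.08539846939151097 F [1.2 0.  0. ]
[[ 0.724 -0.608  0.326  0.342]
 [-0.249  0.209  0.946 -0.281]
 [-0.643 -0.766  0.     0.124]
 [ 0.     0.     0.     1.   ]]
15 rows dp [0.147, -0.189, -0.399] ang [-0.002, -0.001, -0.037] | mm/row 55.8 deg/row 3.3
[[0.22, 0.48, 0.21], [0.22, 0.43, 0.2], [0.23, 0.37, 0.18], [0.23, 0.32, 0.17], [0.24, 0.26, 0.16], [0.25, 0.21, 0.15], [0.26, 0.16, 0.14], [0.27, 0.1, 0.13], [0.28, 0.05, 0.12], [0.29, -0.01, 0.12], [0.3, -0.06, 0.12], [0.31, -0.12, 0.12], [0.32, -0.17, 0.12], [0.33, -0.23, 0.12], [0.34, -0.28, 0.12]]
8 rows dp [0.008, -0.232, -0.444] ang [-0.057, -0.015, -0.04] | mm/row 60.1 deg/row 6.4
[[0.22, 0.47, 0.23], [0.23, 0.41, 0.23], [0.25, 0.36, 0.23], [0.27, 0.3, 0.23], [0.3, 0.25, 0.24], [0.33, 0.19, 0.24], [0.36, 0.15, 0.25], [0.4, 0.1, 0.26]]
8 rows dp [0.066, 0.159, -0.395] ang [0.042, 0.035, -0.027] | mm/row 51.7 deg/row 5.5
[[0.4, 0.05, 0.24], [0.41, 0.0, 0.23], [0.4, -0.05, 0.21], [0.4, -0.1, 0.19], [0.39, -0.14, 0.18], [0.38, -0.19, 0.16], [0.36, -0.24, 0.14], [0.34, -0.28, 0.12]]
```

Request:
arm_command(
  series=[
    {"dp":[0.01,-0.23,-0.44],"angular":[-0.057,-0.015,-0.04],"gripper":85},
    {"dp":[0.01,-0.23,-0.44],"angular":[-0.057,-0.015,-0.04],"gripper":85},
    {"dp":[0.01,-0.23,-0.44],"angular":[-0.057,-0.015,-0.04],"gripper":85},
    {"dp":[0.01,-0.23,-0.44],"angular":[-0.057,-0.015,-0.04],"gripper":85},
    {"dp":[0.01,-0.23,-0.44],"angular":[-0.057,-0.015,-0.04],"gripper":85},
    {"dp":[0.01,-0.23,-0.44],"angular":[-0.057,-0.015,-0.04],"gripper":85},
    {"dp":[0.01,-0.23,-0.44],"angular":[-0.057,-0.015,-0.04],"gripper":85},
    {"dp":[0.01,-0.23,-0.44],"angular":[-0.057,-0.015,-0.04],"gripper":85},
  ],
  grip_force=100,
)

```text
clock: 1.1
position: [0.3645, 0.151, 0.2438]
ee_rot: [-0.546, 0.639, -0.284, -0.462]
contact_force: [-0.1, -0.3, -0.4]
width: 0.085
```

```bash
python3 - <<'E'
from h import *
log(); print(cur().round(3)); T=graspT(40,.12); rows(cur(),T,8); rows(cur(),T,10)
E
```

```text
t 1.1 q [ 0.14 -0.26  2.11  0.11  0.85 -1.77] p [0.3645 0.151  0.2438] w 0.08501367028062437 F [-0.1 -0.3 -0.4]
[[ 0.412 -0.867 -0.281  0.365]
 [ 0.142 -0.243  0.96   0.151]
 [-0.9   -0.435  0.023  0.244]
 [ 0.     0.     0.     1.   ]]
8 rows dp [0.096, 0.1, -0.455] ang [0.038, 0.032, -0.033] | mm/row 57.1 deg/row 5.4
[[0.37, 0.1, 0.23], [0.38, 0.04, 0.21], [0.38, -0.01, 0.19], [0.38, -0.07, 0.18], [0.38, -0.12, 0.16], [0.37, -0.18, 0.15], [0.36, -0.23, 0.13], [0.35, -0.28, 0.12]]
10 rows dp [0.079, 0.078, -0.364] ang [0.03, 0.025, -0.026] | mm/row 45.7 deg/row 4.3
[[0.37, 0.11, 0.23], [0.38, 0.06, 0.22], [0.38, 0.02, 0.2], [0.38, -0.02, 0.19], [0.38, -0.07, 0.18], [0.38, -0.11, 0.17], [0.38, -0.15, 0.15], [0.37, -0.2, 0.14], [0.36, -0.24, 0.13], [0.35, -0.28, 0.12]]
```

Request:
arm_command(
  series=[
    {"dp":[0.1,0.1,-0.46],"angular":[0.038,0.032,-0.033],"gripper":85},
    {"dp":[0.1,0.1,-0.46],"angular":[0.038,0.032,-0.033],"gripper":85},
    {"dp":[0.1,0.1,-0.46],"angular":[0.038,0.032,-0.033],"gripper":85},
    {"dp":[0.1,0.1,-0.46],"angular":[0.038,0.032,-0.033],"gripper":85},
    {"dp":[0.1,0.1,-0.46],"angular":[0.038,0.032,-0.033],"gripper":85},
    {"dp":[0.1,0.1,-0.46],"angular":[0.038,0.032,-0.033],"gripper":85},
    {"dp":[0.1,0.1,-0.46],"angular":[0.038,0.032,-0.033],"gripper":85},
    {"dp":[0.1,0.1,-0.46],"angular":[0.038,0.032,-0.033],"gripper":85},
  ],
)

```text
clock: 2.1
position: [0.3812, -0.2136, 0.1942]
ee_rot: [0.671, -0.589, 0.434, 0.123]
contact_force: [0.6, -0.2, -1.0]
width: 0.0849
```

```bash
cat >> h.py <<'E'
from scipy.optimize import least_squares
def fk(q,k):
    h,a1,L1,e,L2,L3,d,w=k
    Ry=lambda a:R.from_rotvec([0,a,0]).as_matrix(); Rz=lambda a:R.from_rotvec([0,0,a]).as_matrix()
    A=Rz(q[0]); p=A@np.array([a1,d,h]); A=A@Ry(q[1]); p=p+A@np.array([0,0,L1])
    A=A@Ry(q[2]); p=p+A@np.array([e,0,L2]); A=A@Rz(q[3])@Ry(q[4]); p=p+A@np.array([w,0,L3]); A=A@Rz(q[5])
    return p,A   # tool x = A z
def data():
    from ast import literal_eval
    return [(np.array(a),np.array(b).reshape(4,4)) for a,b in map(literal_eval,open("log.txt"))]
E
python3 - <<'E'
from h import *
log(); print(cur().round(3)); rows(cur(),graspT(40,.12),4)
D=data()
for q,T in D:
    p,A=fk(q,[.3,0,.4,0,.4,.2,0,0]); print((A.T@T[:3,:3]).round(2).tolist())
f=least_squares(lambda k:np.concatenate([fk(q,k)[0]-T[:3,3] for q,T in D]+[.01*(k-[.3,0,.4,0,.4,.2,.0,0])]),[.3,0,.4,0,.4,.2,0,0])
print(f.x.round(3),np.abs(f.fun).max())
E
```

```text
t 2.1 q [-0.87 -0.22  2.4   0.81  0.32 -2.7 ] p [ 0.3812 -0.2136  0.1942] w 0.0849417534729693 F [ 0.6 -0.2 -1. ]
[[ 0.593 -0.676  0.438  0.381]
 [-0.346  0.277  0.896 -0.214]
 [-0.727 -0.683 -0.07   0.194]
 [ 0.     0.     0.     1.   ]]
4 rows dp [0.114, 0.122, -0.154] ang [-0.005, -0.022, -0.019] | mm/row 27.3 deg/row 2.7
[[0.37, -0.23, 0.18], [0.36, -0.25, 0.16], [0.36, -0.27, 0.14], [0.35, -0.28, 0.12]]
[[0.0, -0.0, -1.0], [0.0, 1.0, 0.0], [1.0, -0.0, 0.0]]
[[-0.0, 0.0, -1.0], [0.0, 1.0, 0.0], [1.0, -0.0, -0.0]]
[[-0.0, 0.0, -1.0], [-0.0, 1.0, 0.0], [1.0, 0.0, -0.0]]
[0.136 0.002 0.628 0.06  0.42  0.363 0.069 0.   ] 0.002280442991475682
```

```bash
cat >> h.py <<'E'
LO=np.array([-2.89,-.75,.22,-1.18,.11,-2.7]);HI=np.array([2.89,2.08,2.7,4.32,2.71,2.7])
M0=np.array([[0,0,-1],[0,1,0],[1,0,0.]])
def fitk():
    D=data();k0=np.array([.136,.002,.628,.06,.42,.363,.069,0])
    return least_squares(lambda k:np.concatenate([fk(q,k)[0]-T[:3,3] for q,T in D]+[.003*(k-k0)]),k0).x
def ik(T,k,tries=12,seed=0,starts=()):
    rg=np.random.default_rng(seed);best=[]
    def e(q):
        p,A=fk(q,k); return np.concatenate([(p-T[:3,3])*3,R.from_matrix(T[:3,:3].T@A@M0).as_rotvec()])
    for i in range(tries+len(starts)):
        q0=starts[i] if i<len(starts) else LO+(HI-LO)*rg.uniform(.1,.9,6)
        r=least_squares(e,np.clip(q0,LO+.01,HI-.01),bounds=(LO,HI),max_nfev=60)
        if np.abs(r.fun).max()<.005: best.append((np.minimum(r.x-LO,HI-r.x).min(),r.x))
    return max(best,key=lambda b:b[0]) if best else None
E
cat > s.py <<'E'
from h import *
k=fitk();print(k.round(3))
Fl=np.diag([1,-1,-1.])
def crockT(c,yaw,zc,t,tilt=np.eye(3)):
    # c: crock_mid xyz
    Rm=tilt@toolR(yaw,t);y=np.radians(yaw);u=np.array([np.cos(y),np.sin(y),0])
    return pose(np.array([c[0],c[1],zc])+tilt@(-.09*u+np.array([0,0,.017]))+.0187*Rm[:,0],Rm)
f=lambda r:"--" if r is None else f"{r[0]:.2f}"
for fl in (0,1):
  for t in (40,55,70,85,95):
    def do(T):
        T=T.copy()
        if fl:T[:3,:3]=T[:3,:3]@Fl
        return ik(T,k,8)
    g=do(graspT(t));s=do(crockT([.577,.003],7.9,.234,t))
    o=[]
    for yaw in(0,35,70):
      y=np.radians(yaw);u=np.array([np.cos(y),np.sin(y),0]);v=np.array([-u[1],u[0],0])
      for n,ax in(("r+",u),("r-",-u),("p",v)):
        tilt=R.from_rotvec(np.radians(110)*ax).as_matrix()
        o.append(f"{n}{yaw}:"+f(do(crockT([.469,.31],yaw,.19,t,tilt))))
    print(fl,t,"g",f(g),"s",f(s),*o,flush=True)
    if g and s: print("   ",g[1].round(2),s[1].round(2))
E
time python3 s.py
```

```text
[0.137 0.    0.63  0.06  0.421 0.364 0.069 0.   ]
0 40 g 0.14 s -- r+0:-- r-0:-- p0:0.30 r+35:-- r-35:-- p35:0.17 r+70:0.10 r-70:-- p70:0.40
0 55 g 0.20 s 0.32 r+0:-- r-0:0.00 p0:0.13 r+35:-- r-35:-- p35:-- r+70:0.11 r-70:-- p70:0.25
    [-1.01  0.31  2.35  1.62  0.37  2.5 ] [-0.36 -0.12  2.11  0.47  0.65 -2.38]
0 70 g 0.19 s 0.66 r+0:0.01 r-0:0.11 p0:0.00 r+35:-- r-35:-- p35:-- r+70:0.09 r-70:-- p70:0.14
    [-0.89  0.29  2.15  0.44  0.43 -2.51] [-0.26 -0.02  1.92  0.16  0.93 -2.04]
0 85 g 0.63 s 0.80 r+0:-- r-0:0.22 p0:-- r+35:-- r-35:-- p35:-- r+70:0.01 r-70:-- p70:0.03
    [-0.79  0.36  1.96  0.06  0.75 -2.07] [-0.18  0.1   1.74  0.03  1.22 -1.9 ]
0 95 g 0.75 s 0.85 r+0:-- r-0:0.28 p0:-- r+35:-- r-35:0.04 p35:-- r+70:-- r-70:-- p70:--
    [-0.74  0.43  1.83 -0.04  0.96 -1.95] [-0.14  0.19  1.62 -0.02  1.41 -1.85]
1 40 g 0.14 s 0.38 r+0:-- r-0:-- p0:0.30 r+35:0.16 r-35:-- p35:0.17 r+70:0.75 r-70:-- p70:0.40
    [-1.16  0.47  2.56  2.23  0.8  -1.45] [-0.51 -0.15  2.32  1.18  0.52 -0.01]
1 55 g 0.26 s 0.54 r+0:-- r-0:0.00 p0:0.13 r+35:0.38 r-35:-- p35:-- r+70:0.58 r-70:-- p70:0.25
    [-1.01  0.31  2.35  1.62  0.37 -0.64] [-0.36 -0.12  2.11  0.47  0.65  0.76]
1 70 g 0.32 s 0.73 r+0:0.01 r-0:0.11 p0:0.00 r+35:0.58 r-35:-- p35:-- r+70:0.41 r-70:-- p70:0.14
    [-0.89  0.29  2.15  0.44  0.43  0.64] [-0.26 -0.02  1.92  0.16  0.93  1.1 ]
1 85 g 0.64 s 0.85 r+0:0.26 r-0:0.10 p0:-- r+35:0.64 r-35:-- p35:-- r+70:0.26 r-70:-- p70:0.03
    [-0.79  0.36  1.96  0.06  0.75  1.07] [-0.18  0.1   1.74  0.03  1.22  1.24]
1 95 g 0.85 s 0.94 r+0:0.40 r-0:0.05 p0:-- r+35:0.55 r-35:-- p35:-- r+70:0.17 r-70:-- p70:--
    [-0.74  0.43  1.83 -0.04  0.96  1.19] [-0.14  0.19  1.62 -0.02  1.41  1.29]
real	0m52.944s
user	0m51.242s
sys	0m0.143s
```

Request:
arm_command(
  series=[
    {"dp":[-0.1,0,0],"angular":[0.118,0,0],"gripper":85},
    {"dp":[-0.1,0,0],"angular":[0.118,0,0],"gripper":85},
    {"dp":[-0.1,0,0],"angular":[0.118,0,0],"gripper":85},
    {"dp":[0,0,0],"angular":[0.118,0,0],"gripper":85},
    {"dp":[0,0,0],"angular":[0.118,0,0],"gripper":85},
    {"dp":[0,0,0],"angular":[0.118,0,0],"gripper":85},
    {"dp":[0,0,0],"angular":[0.118,0,0],"gripper":85},
    {"dp":[0,0,0],"angular":[0.118,0,0],"gripper":85},
  ],
)

```text
clock: 3.1
position: [0.3565, -0.1997, 0.2181]
ee_rot: [0.891, 0.029, 0.404, -0.207]
contact_force: [-0.1, 0.2, -1.3]
width: 0.0848
```

```bash
cat >> h.py <<'E'
FL=np.diag([1,-1,-1.])
def flip(T): T=T.copy();T[:3,:3]=T[:3,:3]@FL;return T
E
python3 - <<'E'
from h import *
log(); G=flip(graspT(75,.10));print(G.round(3)); rows(cur(),G,12); rows(cur(),G,8)
k=fitk();r=ik(G,k,3,starts=[[-.9,.1,2.2,.3,.6,.7]]);print(k.round(3),r)
E
```

```text
t 3.1 q [-0.93 -0.32  2.38  0.64  0.46 -1.06] p [ 0.3565 -0.1997  0.2181] w 0.08483260974131474 F [-0.1  0.2 -1.3]
[[ 0.245  0.913 -0.326  0.403]
 [-0.084 -0.314 -0.946 -0.302]
 [-0.966  0.259  0.     0.131]
 [ 0.     0.     0.     1.   ]]
12 rows dp [0.09, -0.025, 0.048] ang [0.081, 0.026, -0.014] | mm/row 12.6 deg/row 7.7
[[0.37, -0.21, 0.21], [0.37, -0.22, 0.21], [0.38, -0.22, 0.21], [0.39, -0.23, 0.2], [0.39, -0.24, 0.19], [0.4, -0.25, 0.19], [0.4, -0.26, 0.18], [0.4, -0.27, 0.17], [0.4, -0.28, 0.16], [0.4, -0.29, 0.15], [0.4, -0.3, 0.14], [0.4, -0.3, 0.13]]
8 rows dp [0.136, -0.04, 0.069] ang [0.122, 0.038, -0.021] | mm/row 18.9 deg/row 11.6
[[0.37, -0.21, 0.21], [0.38, -0.22, 0.21], [0.39, -0.24, 0.2], [0.4, -0.25, 0.19], [0.4, -0.27, 0.17], [0.4, -0.28, 0.16], [0.4, -0.29, 0.15], [0.4, -0.3, 0.13]]
[0.137 0.    0.63  0.06  0.421 0.364 0.069 0.   ] (np.float64(0.6760200401831045), array([-0.88165178,  0.13767097,  2.00263819,  0.19239492,  0.78602004,
        0.89928075]))
```

Request:
arm_command(
  series=[
    {"dp":[0.12,-0.04,0.066],"angular":[0.11,0.035,-0.02],"gripper":85},
    {"dp":[0.12,-0.04,0.066],"angular":[0.11,0.035,-0.02],"gripper":85},
    {"dp":[0.12,-0.04,0.066],"angular":[0.11,0.035,-0.02],"gripper":85},
    {"dp":[0.12,-0.04,0.066],"angular":[0.11,0.035,-0.02],"gripper":85},
    {"dp":[0.12,-0.04,0.066],"angular":[0.11,0.035,-0.02],"gripper":85},
    {"dp":[0.12,-0.04,0.066],"angular":[0.11,0.035,-0.02],"gripper":85},
    {"dp":[0.12,-0.04,0.066],"angular":[0.11,0.035,-0.02],"gripper":85},
    {"dp":[0.12,-0.04,0.066],"angular":[0.11,0.035,-0.02],"gripper":85},
  ],
)

```text
clock: 4.1
position: [0.3963, -0.2806, 0.154]
ee_rot: [0.606, 0.514, 0.38, -0.473]
contact_force: [-0.6, 0.1, 1.0]
width: 0.085
```

```bash
python3 - <<'E'
from h import *
log(); G=flip(graspT(75,.10)); rows(cur(),G,4)
d=grab("wrist");cv2.imwrite("pics/w1.png",d["image"])
P=cloud(d);q=P.reshape(-1,3);q=q[np.isfinite(q[:,0])]
r=q[(q[:,2]>.063)&(q[:,2]<.078)&(np.hypot(*(q[:,:2]-C).T)<.07)]
print(len(r),r.min(0),r.max(0))
E
```

```text
t 4.1 q [-0.81  0.05  2.06  0.1   0.72  0.7 ] p [ 0.3963 -0.2806  0.154 ] w 0.08501251905178782 F [-0.6  0.1  1. ]
4 rows dp [0.057, 0.004, 0.036] ang [0.055, 0.015, -0.006] | mm/row 8.1 deg/row 5.1
[[0.4, -0.29, 0.15], [0.4, -0.29, 0.14], [0.4, -0.3, 0.14], [0.4, -0.3, 0.13]]
5716 [ 0.44267816 -0.39404765  0.06300583] [ 0.56611497 -0.28021012  0.07195744]
```

View pics/w1.png

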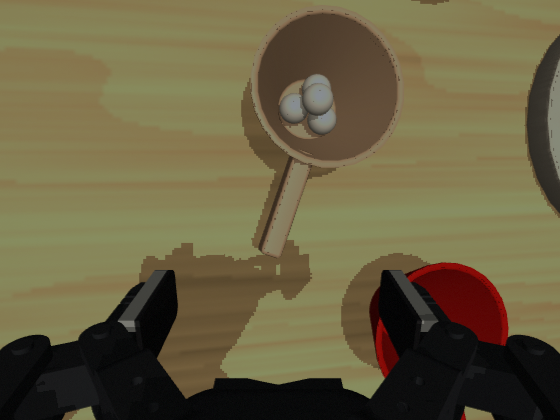

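The wrist view shows the crock at (328,88), and its handle runs from (298,160) to (272,250). The red look-alike sits close to the right finger, around (445,320), so I'll check its clearance and refine the handle.

```bash
python3 - <<'E'
from h import *
d=load("wrist");P=cloud(d);q=P.reshape(-1,3);v=np.isfinite(q[:,0]);im=d["image"].reshape(-1,3).astype(int)
def circ(r,c0,rad):return least_squares(lambda c:np.hypot(r[:,0]-c[0],r[:,1]-c[1])-rad,c0,loss="soft_l1",f_scale=.002).x
r=q[v&(q[:,2]>.066)&(q[:,2]<.075)&(np.hypot(q[:,0]-C[0],q[:,1]-C[1])<.07)&(q[:,0]>.46)]
rr=np.hypot(*(r[:,:2]-C).T); r=r[rr>.045]; c=circ(r,C,.055);print("rim",len(r),c,np.median(r[:,2]))
h=q[v&(q[:,2]>.056)&(q[:,2]<.068)]; y=np.radians(-19);u=np.array([np.cos(y),np.sin(y)])
a=(h[:,:2]-c)@u;b=(h[:,:2]-c)@np.array([-u[1],u[0]]);s=(a<-.066)&(a>-.135)&(abs(b)<.025);h=h[s][:,:2]
m=h.mean(0);w=np.linalg.svd(h-m)[2][0];w*=np.sign(w[0]);print("handle",len(h),"yaw pca",np.degrees(np.arctan2(w[1],w[0])),"yaw c",np.degrees(np.arctan2(*(c-m)[::-1])),"tip",a[s].min(), "width",np.ptp((h-m)@[-w[1],w[0]]))
red=(im[:,2]>110)&(im[:,1]<40)
z=q[v&red];top=z[z[:,2]>.06];print("red",len(z),top.min(0),top.max(0))
t=load("top");Q=cloud(t)[265:340,380:435].reshape(-1,3);k=Q[(Q[:,2]>.06)&(Q[:,0]>.28)];rc=circ(k,[.34,-.43],.055);print("red2 c",rc)
y=np.radians(-19)
g=c-.09*np.array([np.cos(y),np.sin(y)]);print("grip",g,"dist red rim to grip line",np.linalg.norm(rc-g)-.058, "red in grip axes",(rc-g)@[np.cos(y),np.sin(y)],(rc-g)@[-np.sin(y),np.cos(y)])
E
```

```text
rim 4108 [ 0.50769494 -0.33671129] 0.06939342941736588
handle 1825 yaw pca -20.568115776140054 yaw c -21.012291710127187 tip -0.1266071807589419 width 0.01646165183037044
red 1192 [ 0.24625072 -0.48282309  0.0601448 ] [ 0.37798881 -0.36858256  0.07164757]
red2 c [ 0.31836537 -0.42618663]
grip [ 0.42259827 -0.30741015] dist red rim to grip line 0.10002641442195012 red in grip axes -0.05988430054823582 -0.14624027558407598
```

```bash
sed -i 's/^C=.*/C=np.array([.5077,-.3367]);CY=-20.7/' h.py; python3 - <<'E'
from h import *
G=flip(graspT(75,.05));print(G[:3,3]); rows(cur(),G,7)
E
```

```text
[ 0.41593197 -0.30202375  0.08223348]
7 rows dp [0.09, 0.001, 0.009] ang [0.033, 0.008, -0.004] | mm/row 10.8 deg/row 3.1
[[0.4, -0.29, 0.14], [0.4, -0.29, 0.13], [0.41, -0.29, 0.12], [0.41, -0.29, 0.11], [0.41, -0.3, 0.1], [0.41, -0.3, 0.09], [0.42, -0.3, 0.08]]
```

Request:
arm_command(
  series=[
    {"dp":[0.1,0,0.01],"angular":[0.036,0.009,-0.004],"gripper":85},
    {"dp":[0.1,0,0.01],"angular":[0.036,0.009,-0.004],"gripper":85},
    {"dp":[0.1,0,0.01],"angular":[0.036,0.009,-0.004],"gripper":85},
    {"dp":[0.1,0,0.01],"angular":[0.036,0.009,-0.004],"gripper":85},
    {"dp":[0.1,0,0.01],"angular":[0.036,0.009,-0.004],"gripper":85},
    {"dp":[0.1,0,0.01],"angular":[0.036,0.009,-0.004],"gripper":85},
    {"dp":[0.1,0,0.01],"angular":[0.036,0.009,-0.004],"gripper":85},
    {"dp":[0,0,0],"angular":[0,0,0],"gripper":85},
  ],
)

```text
clock: 5.15
position: [0.4168, -0.3029, 0.0681]
ee_rot: [0.454, 0.643, 0.317, -0.529]
contact_force: [-0.4, -0.3, -0.7]
width: 0.0849
```

```bash
python3 - <<'E'
from h import *
log();G=flip(graspT(75,0)); rows(cur(),G,5)
E
```

```text
t 5.15 q [-0.86  0.24  2.06  0.23  0.63  0.95] p [ 0.4168 -0.3029  0.0681] w 0.08492322862315282 F [-0.4 -0.3 -0.7]
5 rows dp [0.06, 0.005, -0.0] ang [-0.006, -0.002, 0.001] | mm/row 7.2 deg/row 0.6
[[0.42, -0.3, 0.06], [0.42, -0.3, 0.05], [0.42, -0.31, 0.05], [0.43, -0.31, 0.04], [0.43, -0.31, 0.03]]
```

Request:
arm_command(
  series=[
    {"dp":[0.06,0.005,0],"angular":[-0.006,-0.002,0.001],"gripper":85},
    {"dp":[0.06,0.005,0],"angular":[-0.006,-0.002,0.001],"gripper":85},
    {"dp":[0.06,0.005,0],"angular":[-0.006,-0.002,0.001],"gripper":85},
    {"dp":[0.06,0.005,0],"angular":[-0.006,-0.002,0.001],"gripper":85},
    {"dp":[0.06,0.005,0],"angular":[-0.006,-0.002,0.001],"gripper":85},
    {"dp":[0,0,0],"angular":[0,0,0],"gripper":60},
    {"dp":[0,0,0],"angular":[0,0,0],"gripper":40},
    {"dp":[0,0,0],"angular":[0,0,0],"gripper":30},
  ],
)

```text
clock: 6.15
position: [0.4292, -0.3069, 0.0323]
ee_rot: [0.476, 0.628, 0.324, -0.524]
contact_force: [-0.1, -0.1, 0.1]
width: 0.0317
```

```bash
python3 - <<'E'
from h import *
log();G=flip(graspT(75,0)); rows(cur(),G,1)
d=grab("wrist");cv2.imwrite("pics/w2.png",d["image"])
E
```

```text
t 6.15 q [-0.84  0.31  2.09  0.24  0.52  0.9 ] p [ 0.4292 -0.3069  0.0323] w 0.031685250792005744 F [-0.1 -0.1  0.1]
1 rows dp [-0.016, -0.006, 0.001] ang [0.003, 0.0, 0.0] | mm/row 2.0 deg/row 0.2
[[0.43, -0.31, 0.03]]
```

View pics/w2.png

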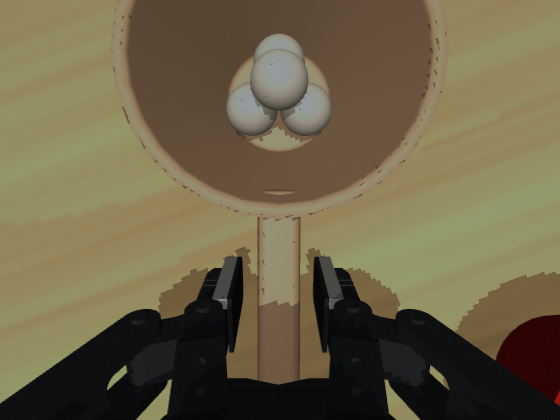

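The handle (columns 258–300) is centred between the pads (243 and 314). I'll close and lift.

Request:
arm_command(
  series=[
    {"dp":[0,0,0],"angular":[0,0,0],"gripper":0},
    {"dp":[0,0,0],"angular":[0,0,0],"gripper":0},
    {"dp":[0,0,0],"angular":[0,0,0],"gripper":0},
    {"dp":[0,0,0],"angular":[0,0,0],"gripper":0},
    {"dp":[-0.06,0.016,0],"angular":[0,0,0],"gripper":0},
    {"dp":[-0.1,0.026,0],"angular":[0,0,0],"gripper":0},
    {"dp":[-0.1,0.026,0],"angular":[0,0,0],"gripper":0},
    {"dp":[-0.1,0.026,0],"angular":[0,0,0],"gripper":0},
  ],
  grip_force=110,
)

```text
clock: 7.2
position: [0.427, -0.3049, 0.0783]
ee_rot: [0.474, 0.628, 0.326, -0.524]
contact_force: [0.6, 0.4, -2.5]
width: 0.0139
```

```bash
python3 - <<'E'
from h import *
log();T=cur();print(T.round(3))
d=grab("wrist");cv2.imwrite("pics/w3.png",d["image"]) 
P=cloud(d)
q=P.reshape(-1,3);v=np.isfinite(q[:,0]);q=q[v]
r=q[(np.hypot(*(q[:,:2]-C).T)<.066)&(q[:,0]>.46)&(np.hypot(*(q[:,:2]-C).T)>.05)]
r=r[r[:,2]>np.percentile(r[:,2],99)-.012]
n=np.linalg.svd(r-r.mean(0))[2][2];print("rim normal",n,r[:,2].min(),r[:,2].max(),len(r))
E
```

```text
t 7.2 q [-0.84  0.24  2.04  0.2   0.65  0.95] p [ 0.427  -0.3049  0.0783] w 0.013898246629605565 F [ 0.6  0.4 -2.5]
[[ 0.238  0.906 -0.349  0.427]
 [-0.088 -0.338 -0.937 -0.305]
 [-0.967  0.254 -0.001  0.078]
 [ 0.     0.     0.     1.   ]]
rim normal [-0.01169987 -0.00939714 -0.9998874 ] 0.10413048251058302 0.11723061984254832 11466
```

```bash
cat >> h.py <<'E'
GT=pose([0,0,0],toolR(0,75)@FL); GT[:3,3]=[-.09,0,.052]; GT[:3,3]+=.0187*GT[:3,0]   # tool in crock frame, nominal
def crock(p,yaw,roll=0):
    "tool pose for grip point at p (handle), crock yaw, roll about handle axis"
    Rc=R.from_euler("z",yaw,degrees=True).as_matrix()@R.from_euler("x",roll,degrees=True).as_matrix()
    X=pose(np.array(p),Rc)@pose([.09,0,-.052],np.eye(3)); return X@GT
def hp(c,yaw,z):
    y=np.radians(yaw); return [c[0]-.09*np.cos(y),c[1]-.09*np.sin(y),z]
TRAY=np.array([.469,.310]); y=np.radians(35)
PP=hp(TRAY+.04*np.array([-np.sin(y),np.cos(y)]),35,.19)
MID=crock(hp([.50,-.02],5,.24),5); TR=crock(hp(TRAY+.04*np.array([-np.sin(y),np.cos(y)]),35,.22),35)
E
python3 - <<'E'
from h import *
k=fitk();q=get_state()["qpos"]
for n,T in[("cur",cur()),("mid",MID),("tr",TR)]+[(r,crock(PP,35,r)) for r in(0,30,60,80,95,103,108)]+[("mid",MID),("show",crock(hp([.577,.003],7.9,.251),7.9))]:
    r=ik(T,k,0,starts=[q]); 
    if r is None: r=ik(T,k,10);print("jump")
    if r: q=r[1]; print(n,r[0].round(2),q.round(2),"wrist z",(T[:3,3]-.364*T[:3,0]).round(3))
    else: print(n,None)
rows(cur(),MID,8);rows(cur(),MID,12);rows(MID,TR,8)
E
```

```text
cur 0.54 [-0.84  0.24  2.03  0.2   0.65  0.95] wrist z [ 0.341 -0.273  0.432]
mid 0.65 [-0.33 -0.1   1.99  0.12  1.02  1.1 ] wrist z [ 0.321 -0.036  0.574]
tr 0.76 [0.49 0.01 1.94 0.04 0.93 1.44] wrist z [0.299 0.24  0.554]
0 0.71 [0.49 0.04 1.99 0.04 0.85 1.43] wrist z [0.299 0.24  0.524]
30 0.68 [0.08 0.13 2.02 0.66 1.11 0.78] wrist z [0.395 0.103 0.479]
60 0.64 [-0.14  0.39  2.06  0.92  1.44  0.47] wrist z [0.465 0.003 0.357]
80 0.61 [-0.2   0.61  2.09  1.    1.64  0.33] wrist z [ 0.488 -0.029  0.248]
95 0.58 [-0.21  0.78  2.12  1.05  1.78  0.23] wrist z [ 0.49  -0.032  0.161]
103 0.57 [-0.2   0.88  2.13  1.06  1.86  0.18] wrist z [ 0.486 -0.026  0.115]
108 0.57 [-0.19  0.93  2.13  1.07  1.91  0.15] wrist z [ 0.481 -0.02   0.087]
mid 0.65 [-0.33 -0.1   1.99  0.12  1.02  1.1 ] wrist z [ 0.321 -0.036  0.574]
show 0.76 [-0.23  0.01  1.85  0.11  1.03  1.16] wrist z [ 0.399 -0.022  0.585]
8 rows dp [-0.159, -0.021, -0.286] ang [-0.034, 0.009, 0.0] | mm/row 39.4 deg/row 3.2
[[0.43, -0.27, 0.1], [0.44, -0.24, 0.12], [0.44, -0.2, 0.13], [0.44, -0.17, 0.15], [0.43, -0.13, 0.17], [0.43, -0.1, 0.19], [0.42, -0.06, 0.2], [0.42, -0.03, 0.22]]
12 rows dp [-0.105, -0.012, -0.191] ang [-0.023, 0.006, 0.0] | mm/row 26.2 deg/row 2.1
[[0.43, -0.28, 0.09], [0.43, -0.26, 0.1], [0.44, -0.24, 0.12], [0.44, -0.21, 0.13], [0.44, -0.19, 0.14], [0.44, -0.17, 0.15], [0.44, -0.14, 0.16], [0.43, -0.12, 0.17], [0.43, -0.1, 0.19], [0.43, -0.07, 0.2], [0.42, -0.05, 0.21], [0.42, -0.03, 0.22]]
8 rows dp [0.037, 0.059, -0.334] ang [-0.04, 0.011, -0.0] | mm/row 41.0 deg/row 3.7
[[0.42, 0.01, 0.22], [0.42, 0.05, 0.22], [0.42, 0.1, 0.21], [0.42, 0.14, 0.21], [0.41, 0.18, 0.21], [0.4, 0.22, 0.21], [0.39, 0.26, 0.2], [0.38, 0.29, 0.2]]
```

Request:
arm_command(
  series=[
    {"dp":[-0.1,0,-0.05],"angular":[-0.005,0,0],"gripper":0},
    {"dp":[-0.15,-0.01,-0.15],"angular":[-0.02,0.005,0],"gripper":0},
    {"dp":[-0.16,-0.02,-0.28],"angular":[-0.034,0.009,0],"gripper":0},
    {"dp":[-0.16,-0.02,-0.28],"angular":[-0.034,0.009,0],"gripper":0},
    {"dp":[-0.16,-0.02,-0.28],"angular":[-0.034,0.009,0],"gripper":0},
    {"dp":[-0.16,-0.02,-0.28],"angular":[-0.034,0.009,0],"gripper":0},
    {"dp":[-0.16,-0.02,-0.28],"angular":[-0.034,0.009,0],"gripper":0},
    {"dp":[-0.16,-0.02,-0.28],"angular":[-0.034,0.009,0],"gripper":0},
  ],
)

```text
clock: 8.25
position: [0.4169, -0.0665, 0.2226]
ee_rot: [0.566, 0.554, 0.438, -0.425]
contact_force: [0.9, 0.5, -2.9]
width: 0.015
```

```bash
sed -i 's/35,\.19)/35,.20)/' h.py; python3 - <<'E'
from h import *
log();print(cur().round(3)); rows(cur(),TR,8); rows(cur(),TR,12)
E
```

```text
t 8.25 q [-0.42 -0.09  1.98  0.12  1.02  1.08] p [ 0.4169 -0.0665  0.2226] w 0.014976532227593441 F [ 0.9  0.5 -2.9]
[[ 0.255  0.967  0.024  0.417]
 [ 0.003  0.024 -1.    -0.066]
 [-0.967  0.255  0.003  0.223]
 [ 0.     0.     0.     1.   ]]
8 rows dp [0.037, 0.057, -0.378] ang [-0.045, 0.012, 0.0] | mm/row 46.1 deg/row 4.2
[[0.42, -0.02, 0.22], [0.43, 0.02, 0.22], [0.43, 0.07, 0.21], [0.42, 0.12, 0.21], [0.42, 0.16, 0.21], [0.41, 0.21, 0.21], [0.39, 0.25, 0.2], [0.38, 0.29, 0.2]]
12 rows dp [0.025, 0.041, -0.251] ang [-0.03, 0.008, 0.0] | mm/row 30.7 deg/row 2.8
[[0.42, -0.04, 0.22], [0.42, -0.01, 0.22], [0.43, 0.02, 0.22], [0.43, 0.06, 0.22], [0.43, 0.09, 0.21], [0.42, 0.12, 0.21], [0.42, 0.15, 0.21], [0.41, 0.18, 0.21], [0.41, 0.21, 0.21], [0.4, 0.24, 0.21], [0.39, 0.27, 0.2], [0.38, 0.29, 0.2]]
```

Request:
arm_command(
  series=[
    {"dp":[0.03,0.04,-0.33],"angular":[-0.04,0.01,0],"gripper":0},
    {"dp":[0.037,0.057,-0.38],"angular":[-0.045,0.012,0],"gripper":0},
    {"dp":[0.037,0.057,-0.38],"angular":[-0.045,0.012,0],"gripper":0},
    {"dp":[0.037,0.057,-0.38],"angular":[-0.045,0.012,0],"gripper":0},
    {"dp":[0.037,0.057,-0.38],"angular":[-0.045,0.012,0],"gripper":0},
    {"dp":[0.037,0.057,-0.38],"angular":[-0.045,0.012,0],"gripper":0},
    {"dp":[0.037,0.057,-0.33],"angular":[-0.045,0.012,0],"gripper":0},
    {"dp":[0.02,0.04,-0.2],"angular":[-0.03,0.008,0],"gripper":0},
  ],
)

```text
clock: 9.25
position: [0.3782, 0.2765, 0.2073]
ee_rot: [0.665, 0.408, 0.575, -0.248]
contact_force: [1.1, -0.1, -2.9]
width: 0.0141
```

```bash
python3 - <<'E'
from h import *
log();print(cur().round(3)); rows(cur(),crock(PP,35,0),2)
T=crock(PP,35,0);
for a,b in((0,30),(30,60),(60,80),(80,103)): rows(crock(PP,35,a),crock(PP,35,b),4)
E
```

```text
t 9.25 q [ 0.46 -0.01  1.94  0.04  0.95  1.42] p [0.3782 0.2765 0.2073] w 0.014134946407222881 F [ 1.1 -0.1 -2.9]
[[ 0.216  0.798  0.562  0.378]
 [ 0.14   0.544 -0.827  0.277]
 [-0.966  0.257  0.006  0.207]
 [ 0.     0.     0.     1.   ]]
2 rows dp [0.111, 0.006, -0.065] ang [-0.004, 0.003, 0.001] | mm/row 15.4 deg/row 0.4
[[0.38, 0.29, 0.19], [0.38, 0.29, 0.18]]
4 rows dp [-0.001, 0.0, -0.02] ang [0.022, 0.08, -0.0] | mm/row 2.4 deg/row 7.5
[[0.37, 0.3, 0.18], [0.37, 0.3, 0.18], [0.37, 0.3, 0.18], [0.37, 0.3, 0.18]]
4 rows dp [-0.001, 0.0, -0.02] ang [0.022, 0.08, -0.0] | mm/row 2.4 deg/row 7.5
[[0.37, 0.3, 0.19], [0.37, 0.3, 0.19], [0.37, 0.31, 0.19], [0.37, 0.31, 0.19]]
4 rows dp [-0.001, 0.0, -0.013] ang [0.014, 0.054, 0.0] | mm/row 1.6 deg/row 5.0
[[0.37, 0.31, 0.19], [0.37, 0.31, 0.19], [0.37, 0.31, 0.2], [0.37, 0.31, 0.2]]
4 rows dp [-0.001, 0.0, -0.015] ang [0.017, 0.062, -0.0] | mm/row 1.8 deg/row 5.8
[[0.37, 0.31, 0.2], [0.37, 0.31, 0.2], [0.37, 0.31, 0.2], [0.37, 0.31, 0.2]]
```

Request:
arm_command(
  series=[
    {"dp":[0.08,0,-0.065],"angular":[-0.004,0.003,0],"gripper":0},
    {"dp":[0.08,0,-0.065],"angular":[-0.004,0.003,0],"gripper":0},
    {"dp":[0,0,-0.02],"angular":[0.024,0.085,0],"gripper":0},
    {"dp":[0,0,-0.02],"angular":[0.024,0.085,0],"gripper":0},
    {"dp":[0,0,-0.02],"angular":[0.024,0.085,0],"gripper":0},
    {"dp":[0,0,-0.02],"angular":[0.024,0.085,0],"gripper":0},
    {"dp":[0,0,-0.02],"angular":[0.024,0.085,0],"gripper":0},
    {"dp":[0,0,-0.02],"angular":[0.024,0.085,0],"gripper":0},
  ],
)

```text
clock: 10.25
position: [0.3643, 0.3, 0.1899]
ee_rot: [0.332, 0.539, 0.764, -0.126]
contact_force: [-0.3, 1.1, -2.5]
width: 0.0142
```

```bash
python3 - <<'E'
from h import *
log();T=cur();X=T@np.linalg.inv(GT);print("crock up",X[:3,2].round(3),"tip",np.degrees(np.arccos(X[2,2])),"mid",(X@[0,0,.035,1]).round(3)); rows(T,crock(PP,35,103),7)
E
```

```text
t 10.25 q [-0.09  0.25  2.04  0.83  1.34  0.59] p [0.3643 0.3    0.1899] w 0.014195951244316482 F [-0.3  1.1 -2.5]
crock up [ 0.426 -0.614  0.665] tip 48.348327545965205 mid [0.435 0.348 0.19  1.   ]
7 rows dp [0.003, 0.007, -0.019] ang [0.022, 0.084, -0.001] | mm/row 2.4 deg/row 7.8
[[0.36, 0.3, 0.19], [0.36, 0.3, 0.19], [0.36, 0.3, 0.2], [0.36, 0.31, 0.2], [0.36, 0.31, 0.2], [0.37, 0.31, 0.2], [0.37, 0.31, 0.2]]
```

Request:
arm_command(
  series=[
    {"dp":[0.005,0.007,-0.019],"angular":[0.022,0.084,0],"gripper":0},
    {"dp":[0.005,0.007,-0.019],"angular":[0.022,0.084,0],"gripper":0},
    {"dp":[0.005,0.007,-0.019],"angular":[0.022,0.084,0],"gripper":0},
    {"dp":[0.005,0.007,-0.019],"angular":[0.02,0.075,0],"gripper":0},
    {"dp":[0.005,0.007,-0.019],"angular":[0.018,0.065,0],"gripper":0},
    {"dp":[0.005,0.007,-0.019],"angular":[0.018,0.065,0],"gripper":0},
    {"dp":[0.005,0.007,-0.019],"angular":[0.018,0.065,0],"gripper":0},
    {"dp":[0.005,0.007,-0.019],"angular":[0.018,0.065,0],"gripper":0},
  ],
)

```text
clock: 11.25
position: [0.3792, 0.3008, 0.1899]
ee_rot: [-0.103, 0.584, 0.804, 0.029]
contact_force: [0.6, -0.3, -2.4]
width: 0.0143
```

```bash
python3 - <<'E'
from h import *
log();T=cur();X=T@np.linalg.inv(GT);print("crock up",X[:3,2].round(3),"tip",np.degrees(np.arccos(X[2,2])),"mid",(X@[0,0,.035,1]).round(3)); rows(T,crock(PP,35,105),2)
d=grab("top");cv2.imwrite("pics/top2.png",cv2.resize(d["image"][150:310,100:310],None,fx=3.5,fy=3.5))
E
```

```text
t 11.25 q [-0.22  0.87  2.12  1.07  1.84  0.21] p [0.3792 0.3008 0.1899] w 0.014340456933549926 F [ 0.6 -0.3 -2.4]
crock up [ 0.53  -0.821 -0.213] tip 102.27341838152671 mid [0.451 0.346 0.188 1.   ]
2 rows dp [0.058, -0.045, -0.047] ang [0.0, 0.015, -0.012] | mm/row 10.5 deg/row 1.7
[[0.37, 0.3, 0.2], [0.37, 0.31, 0.2]]
```

View pics/top2.png

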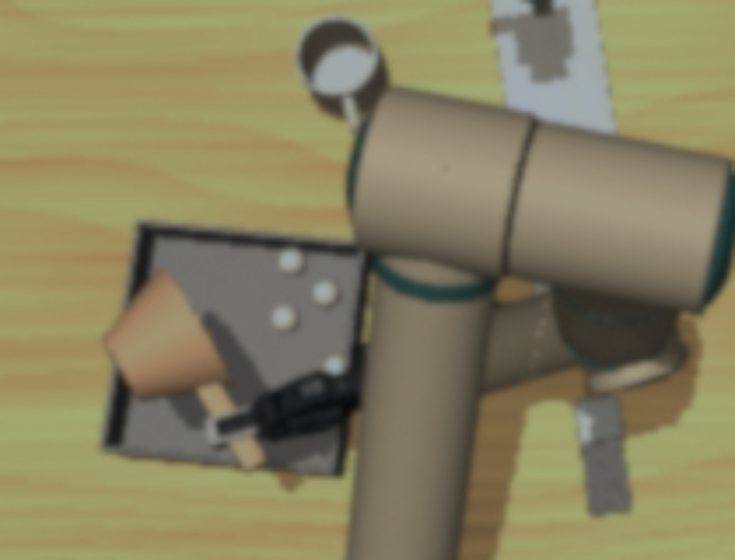

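All four balls lie in the tray, at (290,260), (324,293), (284,318) and (335,365). I'll turn the crock upright again.

Request:
arm_command(
  series=[
    {"dp":[0,0,0.015],"angular":[-0.02,-0.075,0],"gripper":0},
    {"dp":[0,0,0.019],"angular":[-0.024,-0.09,0],"gripper":0},
    {"dp":[0,0,0.019],"angular":[-0.024,-0.09,0],"gripper":0},
    {"dp":[0,0,0.019],"angular":[-0.024,-0.09,0],"gripper":0},
    {"dp":[0,0,0.019],"angular":[-0.024,-0.09,0],"gripper":0},
    {"dp":[0,0,0.019],"angular":[-0.024,-0.09,0],"gripper":0},
    {"dp":[0,0,0.019],"angular":[-0.024,-0.09,0],"gripper":0},
    {"dp":[0,0,0.019],"angular":[-0.024,-0.09,0],"gripper":0},
  ],
)

```text
clock: 12.3
position: [0.3927, 0.2853, 0.1606]
ee_rot: [0.439, 0.518, 0.709, -0.19]
contact_force: [-1.3, -0.4, -2.4]
width: 0.0145
```

```bash
python3 - <<'E'
from h import *
log();T=cur();X=T@np.linalg.inv(GT);print("crock up",X[:3,2].round(3),"mid",(X@[0,0,.035,1]).round(3)); rows(T,TR,5);rows(T,TR,8)
E
```

```text
t 12.3 q [0.02 0.19 2.01 0.68 1.13 0.77] p [0.3927 0.2853 0.1606] w 0.014524191345705637 F [-1.3 -0.4 -2.4]
crock up [ 0.308 -0.446  0.84 ] mid [0.465 0.33  0.159 1.   ]
5 rows dp [-0.059, -0.001, -0.049] ang [-0.027, -0.068, 0.002] | mm/row 9.2 deg/row 6.6
[[0.39, 0.29, 0.17], [0.39, 0.29, 0.18], [0.38, 0.29, 0.19], [0.38, 0.29, 0.19], [0.38, 0.29, 0.2]]
8 rows dp [-0.037, -0.0, -0.03] ang [-0.017, -0.043, 0.001] | mm/row 5.7 deg/row 4.1
[[0.39, 0.29, 0.17], [0.39, 0.29, 0.17], [0.39, 0.29, 0.18], [0.39, 0.29, 0.18], [0.38, 0.29, 0.19], [0.38, 0.29, 0.19], [0.38, 0.29, 0.2], [0.38, 0.29, 0.2]]
```

Request:
arm_command(
  series=[
    {"dp":[-0.06,0,-0.05],"angular":[-0.027,-0.068,0.002],"gripper":0},
    {"dp":[-0.06,0,-0.05],"angular":[-0.027,-0.068,0.002],"gripper":0},
    {"dp":[-0.06,0,-0.05],"angular":[-0.027,-0.068,0.002],"gripper":0},
    {"dp":[-0.06,0,-0.05],"angular":[-0.027,-0.068,0.002],"gripper":0},
    {"dp":[-0.06,0,-0.05],"angular":[-0.027,-0.068,0.002],"gripper":0},
    {"dp":[-0.1,0,0],"angular":[0,-0.03,0],"gripper":0},
    {"dp":[-0.1,0,0.1],"angular":[0,0,0],"gripper":0},
    {"dp":[-0.1,0,0.2],"angular":[0.02,-0.005,0],"gripper":0},
  ],
)

```text
clock: 13.3
position: [0.385, 0.2543, 0.2461]
ee_rot: [0.683, 0.409, 0.545, -0.263]
contact_force: [0.7, -0.3, -1.4]
width: 0.0147
```

```bash
python3 - <<'E'
from h import *
log();T=cur();X=T@np.linalg.inv(GT);print("crock up",X[:3,2].round(3),"mid",(X@[0,0,.035,1]).round(3)); rows(T,crock(hp([.50,.0],7.9,.255),7.9),8)
d=grab("top");P=cloud(d);cv2.imwrite("pics/top3.png",cv2.resize(d["image"][180:310,100:310],None,fx=3.5,fy=3.5))
im=d["image"];
E
```

```text
t 13.3 q [ 0.47 -0.05  1.89 -0.05  1.02  1.49] p [0.385  0.2543 0.2461] w 0.014676763059149715 F [ 0.7 -0.3 -1.4]
crock up [-0.049  0.052  0.997] mid [0.457 0.3   0.248 1.   ]
8 rows dp [-0.0, -0.075, 0.271] ang [0.034, -0.004, -0.002] | mm/row 33.7 deg/row 3.1
[[0.39, 0.22, 0.25], [0.4, 0.19, 0.25], [0.41, 0.16, 0.24], [0.41, 0.12, 0.24], [0.42, 0.09, 0.24], [0.42, 0.06, 0.24], [0.42, 0.02, 0.24], [0.42, -0.01, 0.24]]
```

View pics/top3.png

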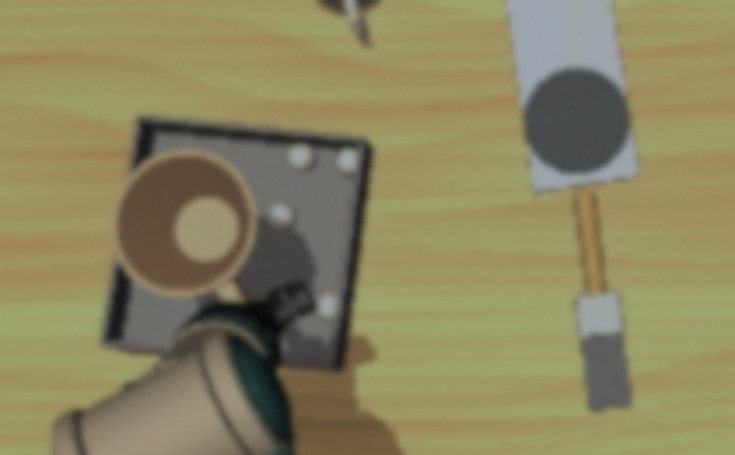

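The crock is empty and all four balls are in the tray: (300,156), (348,160), (281,213), (326,305). I'm moving toward the show pose.

Request:
arm_command(
  series=[
    {"dp":[0,-0.05,0.2],"angular":[0.03,-0.004,-0.002],"gripper":0},
    {"dp":[0,-0.075,0.27],"angular":[0.034,-0.004,-0.002],"gripper":0},
    {"dp":[0,-0.075,0.27],"angular":[0.034,-0.004,-0.002],"gripper":0},
    {"dp":[0,-0.075,0.27],"angular":[0.034,-0.004,-0.002],"gripper":0},
    {"dp":[0,-0.075,0.27],"angular":[0.034,-0.004,-0.002],"gripper":0},
    {"dp":[0,-0.075,0.27],"angular":[0.034,-0.004,-0.002],"gripper":0},
    {"dp":[0,-0.075,0.27],"angular":[0.034,-0.004,-0.002],"gripper":0},
    {"dp":[0,-0.05,0.15],"angular":[0.02,-0.004,-0.002],"gripper":0},
  ],
)

```text
clock: 14.35
position: [0.4145, -0.0062, 0.242]
ee_rot: [0.593, 0.533, 0.46, -0.39]
contact_force: [1.0, -0.8, -2.4]
width: 0.0142
```

```bash
python3 - <<'E'
from h import *
t=load("top");s=load("scene");y=np.radians(7.9);u=np.array([np.cos(y),np.sin(y)]);v=np.array([-u[1],u[0]]);O=np.array([.581,.0032])
for n,d in(("top",t),("scene",s)):
    q=cloud(d).reshape(-1,3);q=q[np.isfinite(q[:,0])]
    a=(q[:,:2]-O)@u;b=(q[:,:2]-O)@v;z=q[:,2]
    m=(a>.12)&(a<.25)&(abs(b)<.06)&(z>.19)&(z<.3)
    a,b,z=a[m],b[m],z[m];print(n,m.sum())
    for lo in np.arange(.14,.24,.01):
        k=(a>=lo)&(a<lo+.01)
        if k.sum()>2: print(f"a {lo:.2f} n{k.sum()} amin {a[k].min():.3f} b {b[k].min():.3f} {b[k].max():.3f} z {z[k].min():.3f} {z[k].max():.3f} med {np.median(z[k]):.3f}")
# stand yaw from base edges in top image
q=cloud(t).reshape(-1,3);k=q[(q[:,2]>.005)&(q[:,2]<.012)&(q[:,0]>.5)&(q[:,0]<.84)&(abs(q[:,1]-.014)<.09)]
print("base",cv2.minAreaRect(k[:,:2].astype(np.float32)),len(k))
pl=q[(q[:,2]>.0145)&(q[:,2]<.022)&(np.hypot(q[:,0]-.581,q[:,1]-.003)<.058)];print("plat mean",np.median(pl,0),np.percentile(pl,[1,99],axis=0))
log();X=cur()@np.linalg.inv(GT);print((X@[0,0,.035,1]).round(3),X[:3,:3].round(3))
E
```

```text
top 541
a 0.15 n51 amin 0.152 b -0.017 0.015 z 0.219 0.255 med 0.242
a 0.16 n40 amin 0.160 b -0.018 0.017 z 0.232 0.258 med 0.247
a 0.17 n94 amin 0.170 b -0.027 0.027 z 0.222 0.262 med 0.251
a 0.18 n64 amin 0.180 b -0.028 0.028 z 0.249 0.265 med 0.256
a 0.19 n59 amin 0.190 b -0.027 0.027 z 0.250 0.264 med 0.256
a 0.20 n92 amin 0.200 b -0.028 0.046 z 0.237 0.286 med 0.257
a 0.21 n87 amin 0.210 b -0.027 0.049 z 0.231 0.286 med 0.256
a 0.22 n54 amin 0.220 b -0.025 0.050 z 0.237 0.287 med 0.255
scene 1215
a 0.15 n21 amin 0.158 b -0.017 0.013 z 0.228 0.250 med 0.245
a 0.16 n77 amin 0.160 b -0.018 0.011 z 0.225 0.251 med 0.245
a 0.17 n65 amin 0.170 b -0.027 0.021 z 0.215 0.254 med 0.248
a 0.18 n155 amin 0.180 b -0.029 0.027 z 0.213 0.256 med 0.253
a 0.19 n162 amin 0.190 b -0.029 0.026 z 0.211 0.257 med 0.253
a 0.20 n121 amin 0.200 b -0.030 0.015 z 0.213 0.278 med 0.252
a 0.21 n187 amin 0.210 b -0.029 0.051 z 0.211 0.280 med 0.254
a 0.22 n358 amin 0.220 b -0.029 0.049 z 0.190 0.281 med 0.241
a 0.23 n69 amin 0.230 b -0.011 0.009 z 0.192 0.280 med 0.241
base ((0.6703093647956848, 0.013988852500915527), (0.33930274844169617, 0.1798076629638672), 0.055332984775304794) 1599
plat mean [0.58109722 0.00201053 0.01859572] [[ 0.53172702 -0.04402186  0.01458113]
 [ 0.62822279  0.0504695   0.02193866]]
t 14.35 q [-0.27 -0.13  1.97  0.11  1.05  1.12] p [ 0.4145 -0.0062  0.242 ] w 0.014227185644987816 F [ 1.  -0.8 -2.4]
[0.499 0.005 0.244 1.   ] [[ 0.991 -0.13  -0.016]
 [ 0.13   0.991  0.007]
 [ 0.015 -0.009  1.   ]]
```

```bash
cat >> h.py <<'E'
SHOW=np.array([.575,.0024,.234])
def showT(): return crock(hp(SHOW[:2],7.9,SHOW[2]+.017),7.9)
E
python3 - <<'E'
from h import *
rows(cur(),showT(),6)
E
```

```text
6 rows dp [0.04, 0.097, 0.018] ang [-0.001, 0.001, -0.002] | mm/row 12.8 deg/row 0.2
[[0.43, -0.01, 0.24], [0.44, -0.01, 0.24], [0.45, -0.01, 0.24], [0.47, -0.01, 0.24], [0.48, -0.01, 0.23], [0.49, -0.01, 0.23]]
```

Request:
arm_command(
  series=[
    {"dp":[0.04,0.097,0.018],"angular":[-0.001,0.001,-0.002],"gripper":0},
    {"dp":[0.04,0.097,0.018],"angular":[-0.001,0.001,-0.002],"gripper":0},
    {"dp":[0.04,0.097,0.018],"angular":[-0.001,0.001,-0.002],"gripper":0},
    {"dp":[0.04,0.097,0.018],"angular":[-0.001,0.001,-0.002],"gripper":0},
    {"dp":[0.04,0.097,0.018],"angular":[-0.001,0.001,-0.002],"gripper":0},
    {"dp":[0.02,0.06,0.01],"angular":[0,0,0],"gripper":0},
    {"dp":[0,0,0],"angular":[0,0,0],"gripper":0},
    {"dp":[0,0,0],"angular":[0,0,0],"gripper":0},
  ],
)

```text
clock: 15.35
position: [0.4908, -0.0097, 0.233]
ee_rot: [0.59, 0.529, 0.468, -0.391]
contact_force: [-0.1, -1.1, -2.0]
width: 0.0144
```

```bash
cat > m.py <<'E'
from h import *
log();T=cur();X=T@np.linalg.inv(GT);print("nominal mid",(X@[0,0,.035,1])[:3].round(4),"up",X[:3,2].round(3),"yaw",np.degrees(np.arctan2(X[1,0],X[0,0])).round(2))
rows(T,showT(),1)
for n in("top","wrist","scene"):
    d=grab(n); cv2.imwrite(f"pics/{n}_s.png",d["image"])
    q=cloud(d).reshape(-1,3);q=q[np.isfinite(q[:,0])]
    L=(np.c_[q,np.ones(len(q))]@np.linalg.inv(X).T)[:,:3]   # nominal crock frame
    r=np.hypot(L[:,0],L[:,1]); k=(r>.048)&(r<.065)&(abs(L[:,2]-.07)<.012)&(L[:,0]>-.045); k&=L[:,2]>.064
    A=L[k]
    if len(A)<20: print(n,"few",len(A));continue
    c=least_squares(lambda p:np.hypot(A[:,0]-p[0],A[:,1]-p[1])-.0555,[0,0],loss="soft_l1",f_scale=.002).x
    f=least_squares(lambda p:A[:,2]-(p[0]+p[1]*A[:,0]+p[2]*A[:,1]),[.07,0,0],loss="soft_l1",f_scale=.002).x
    print(n,len(A),"rim centre off (nominal crock frame)",c.round(4),"z",f[0].round(4),"slopes deg",np.degrees(f[1:]).round(2))
    h=L[(L[:,0]<-.066)&(L[:,0]>-.13)&(abs(L[:,1])<.02)&(abs(L[:,2]-.06)<.01)]
    if len(h)>20: 
        f=np.polyfit(h[:,0],h[:,1],1);print("   handle",len(h),"yaw off deg",np.degrees(f[0]).round(2),"y",h[:,1].mean().round(4),"xmin",h[:,0].min().round(3))
E
python3 m.py
```

```text
t 15.35 q [-0.23  0.01  1.86  0.11  1.03  1.16] p [ 0.4908 -0.0097  0.233 ] w 0.014448949939513291 F [-0.1 -1.1 -2. ]
nominal mid [0.5752 0.0021 0.234 ] up [0.001 0.002 1.   ] yaw 7.96
1 rows dp [0.0, -0.001, -0.003] ang [0.001, 0.001, 0.001] | mm/row 0.4 deg/row 0.1
[[0.49, -0.01, 0.23]]
top 274 rim centre off (nominal crock frame) [-0.0025 -0.0017] z 0.0709 slopes deg [-0.92  0.46]
wrist 11577 rim centre off (nominal crock frame) [ 0.0044 -0.0005] z 0.0692 slopes deg [-0.87  0.04]
   handle 7510 yaw off deg 0.2 y -0.0003 xmin -0.12
scene 316 rim centre off (nominal crock frame) [ 0.0011 -0.0032] z 0.0686 slopes deg [ 0.03 -0.17]
   handle 136 yaw off deg -23.76 y -0.0026 xmin -0.103
```

View pics/scene_s.png

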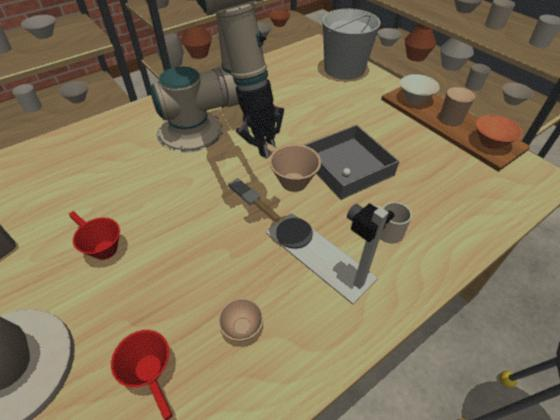

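The scene view shows the crock upright over the platform at (295,168), in front of the camera at (370,222). The mug, bowl, brush and look-alikes are where they were. The top and wrist views both show it about 0.8° nose-down, so I'll trim that.

Request:
arm_command(
  series=[
    {"dp":[0,0,0],"angular":[0,0,0.009],"gripper":0},
    {"dp":[0,0,0],"angular":[0,0,0],"gripper":0},
    {"dp":[0,0,0],"angular":[0,0,0],"gripper":0},
    {"dp":[0,0,0],"angular":[0,0,0],"gripper":0},
    {"dp":[0,0,0],"angular":[0,0,0],"gripper":0},
    {"dp":[0,0,0],"angular":[0,0,0],"gripper":0},
    {"dp":[0,0,0],"angular":[0,0,0],"gripper":0},
    {"dp":[0,0,0],"angular":[0,0,0],"gripper":0},
  ],
)

```text
clock: 16.5
position: [0.4902, -0.01, 0.2337]
ee_rot: [0.593, 0.533, 0.464, -0.387]
contact_force: [0.6, -0.2, -2.2]
width: 0.0147
```

```bash
python3 m.py; python3 -c "
from h import *
d=load('top');cv2.imwrite('pics/top4.png',cv2.resize(d['image'][110:310,120:320],None,fx=3,fy=3));print(get_state()['qd'].round(4))"
```

```text
t 16.5 q [-0.24  0.    1.87  0.12  1.01  1.15] p [ 0.4902 -0.01    0.2337] w 0.014662829318366705 F [ 0.6 -0.2 -2.2]
nominal mid [0.5745 0.0017 0.236 ] up [-0.015  0.     1.   ] yaw 7.91
1 rows dp [0.007, 0.003, -0.005] ang [0.0, 0.001, -0.01] | mm/row 1.1 deg/row 0.9
[[0.49, -0.01, 0.23]]
top 274 rim centre off (nominal crock frame) [-0.0023 -0.0016] z 0.0707 slopes deg [-0.22  0.8 ]
wrist 11513 rim centre off (nominal crock frame) [ 0.0043 -0.0004] z 0.0692 slopes deg [-0.83  0.04]
   handle 7524 yaw off deg 0.14 y -0.0002 xmin -0.12
scene 320 rim centre off (nominal crock frame) [ 0.0016 -0.0032] z 0.0684 slopes deg [ 0.09 -0.38]
   handle 139 yaw off deg -21.92 y -0.0027 xmin -0.104
[ 0.001  -0.0013  0.0003  0.0006  0.0016  0.001 ]
```

View pics/top4.png

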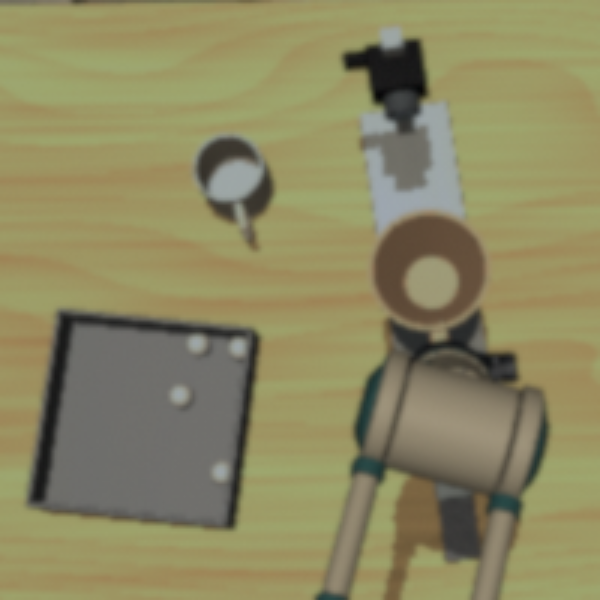

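The four balls are in the tray at (198,344), (238,347), (180,395) and (220,471). The crock is at (430,270), in line with the lens, and the arm is at rest.

```bash
python3 -c "
from rig import sign_off;print(sign_off())"
```

```text
the job is handed in; nothing more can be done
None
```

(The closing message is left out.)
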